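# Free the transport lock of a microscope stage by feel

### The arm

A 7-joint arm with a two-finger parallel gripper is mounted at the origin on the work surface. World frame = base frame: x ahead of the robot, y to its left, z up, the work surface at z = 0. Lengths are in m, angles in rad, forces in N, time in s.
With the tool pointing down it reaches from about 0.4 to 0.875 m from the base axis. Payload 4.4 kg.
Tool frame: the origin (TCP) lies on the centre line of the jaws, within the pads' length; the fingertips stand 22 mm ahead of it and the grasp point (between the pads) lies 3 mm ahead of it (tips_ahead is the y of the fingertips in the tool frame, in m); y points along the fingers, x is the direction in which the jaws open and shut, and the axes are right-handed (so a half turn about y gives the same grasp; the last joint's range is limited). The gripper opens to 85 mm and grips with 20 to 120 N. Pads are 22 mm wide; open, the fingers measure 114 mm over their backs; the gripper's body (76 mm by 85 mm) begins 54 mm behind the grasp point. The pads swing forward as they close: fully open they stand 13 mm farther back than shut.
Start: joints at [-1.249, 0.628, 0.038, 1.517, -0.027, 0.996, -0.02], TCP at [0.246, 0.602, 0.253] pointing down, gripper open.
Joint ranges: [-3.06, 3.06], [-0.37, 2.12], [-1.25, 1.32], [0.18, 2.47], [-1.1, 4.24], [0.23, 1.98], [-2.94, 2.94]. Speed limits (rad/s): [2.57, 2.57, 3.14, 3.14, 3.14, 3.14, 3.14].

### API

Orientations are given as a unit quaternion [x, y, z, w].
In Python, from rig import * gives the robot as it stands. Calls block until the motion is done:
- move_pose(position, orientation): joint-space move of the TCP to a pose.
- move_straight(position, frame=None, speed=0.15): straight line of the TCP; frame=None keeps the orientation; speed is the mean speed in m/s.
- move_j(angles): joint-space move.
- grip(opening): finger opening in m; the grip force is fixed at half the most; returns when the fingers have stopped.
- pause(seconds).
- ik(position, orientation): joint angles nearest the present ones, or None.
- snapshot(name): name is "scene" or "side" or "wrist"; returns the picture (480x640x3 uint8, red, green, blue); there is no depth.
- get_calibration(name): a dict with "mtx" (3x3 intrinsics, pixels), "R" (3x3) and "t" (3): a world point X has camera coordinates R X + t. Camera axes: x right, y down, z forward; pixel columns grow to the right and rows downward; lengths in m; the calibration is good to about 2 mm. The wrist camera is an equidistant fisheye: a pixel r from the principal point sees the ray r / f radians off the axis. A picture is of the moment at which its call begins: read the wrist's pose just before it. get_calibration takes no time and is no camera call; for the wrist camera it gives the pose at the moment of the call.
A pose or a line that the arm cannot do raises Unreachable and nothing moves.
- job_done(): hands the job in, once; it reports no verdict.
Readings, each from a call of its own:
- read_clock(): time.
- read_qpos(): joint angles.
- read_qd(): joint speeds.
- read_effort(): joint torques, N m.
- read_eef_pos(): TCP position.
- read_ee_rot(): TCP orientation.
- read_force(): force on the tool from outside, world axes, zero at the start.
- read_wrist_torque(): the same for the moment, N m.
- read_grip_width(): finger opening in m.
Only numpy, scipy, OpenCV 4.12 (cv2) and the standard library are available. Lean on these libraries where they do the work, as an engineer would, in place of code of your own. Each camera call takes 0.05 s, during which the arm holds its last target. There are 200 camera calls.

### The job

Unlock the black microscope stage lying on the bench: take the yellow spring-tip key from its grey stand, put its tip down into the slot and slide it along until it drops into the hole hidden in the black lock slider, and only then use the key to drag the slider all the way towards the green-dot end. Let go of the key and leave it standing with its tip deep in the slider's hole, without disturbing the bottle, the canister or the slide box.

Things in the scene. Friction and masses are not known exactly. Their poses are not given: they have to be found in the camera images.
- stage: Fixed black microscope stage, 160 (x) by 230 (y) by 65 mm high; origin: centre of its underside, on the bench; z up. A slot runs along its y axis at x = -45 mm. Sloping aluminium strips rise from the slot's long edges (z = 65 mm) to 23 mm apart at z = 70 mm: a lead-in. An aluminium block, top at z = 70 mm, closes each end from |y| = 55 mm. Knob, flat clip and glass slide play no part.
- slot (a point): Middle of the slot, on its floor: 60 mm above the bench, 5 mm below the stage's top face. Axes as the stage's; the slot runs along y from -48 to +48 mm and is 10 mm wide. The floor is the flat black top of the lock slider, in which the hole is.
- green_dot (a point): Green dot on the aluminium block at the slot's +y end (unlocked), 62 mm from the slot's middle and 70 mm above the bench. The red dot (locked) is opposite, at the -y end. The slider's one hole: 10.5 mm along the slot, as wide as the slot, straight-sided, 20 mm deep, black on black. While locked its centre lies anywhere from y = -30 to +10 mm from the slot's middle, different each time.
- lock (a joint): Travel of the lock slider along the stage's y axis in m: about 0 when locked, 0.025 at its stop when fully free (towards the green dot). It stays where it is left; moving it takes about 6 N, slightly more when quick. The hole moves with it.
- key_grip (a point): Centre of the key's round yellow handle, half-way up: 18 mm in diameter, 60 mm long, axis z (upright at the start). The key is 117 mm long, about 60 g. Below the handle: a collar 26 mm across, 5 mm thick; a sleeve 12 mm across, 16 mm long; a 7 mm round-ended steel pin, 36 mm long when out. The pin's end is 87 mm below this point when out.
- key_tip (a point): Lower end of the key's pin, 7 mm in diameter with a round end, on the key's axis; z along the axis towards the handle. The pin is sprung: it slides up into the sleeve by at most 12 mm, pushed out by 1.2 N at rest rising to 3 N when fully in.
- stand: Fixed grey key stand, 60 by 60 by 62 mm high, origin at the centre of its underside. The key stands upright in the 18 mm bore at its centre, its collar resting on the top; it lifts straight out (pull at least 60 mm up).
- bottle: Bystander: small amber bottle, 36 mm in diameter, 75 mm high; origin at the centre of its underside. Leave alone.
- canister: Bystander: clear plastic canister, 40 mm in diameter, 65 mm high; origin at the centre of its underside. Leave alone.
- slidebox: Bystander: open wooden slide box, 110 by 170 by 30 mm; origin at the centre of its underside. Leave alone.
There are look-alikes about, which are no part of the job. There is more than one size of the part that bears key_grip; the job needs the middle-sized.

How it is judged:
By the outcome, as a careful person would: the job done as asked, in the order asked, and still so for the second after the job is handed in, with the robot touching nothing.
It also fails if it takes over 51 s, if anything falls off the work surface, if the arm or the gripper's body presses on something with over 40 N, if the wrist force passes 120 N, or if a joint passes its speed limit or range.

## Working session

There is one attempt and no reset: what is moved stays moved. The work goes in short steps, each a Python script; the robot and the scene stay as the last script left them, time stands still between calls to the robot, and variables do not carry over. Pictures are saved under pics/ and viewed, about 8 in all and at most 12, crops included, and the job is handed in when it is done.

```bash
mkdir -p pics; ls; python3 - <<'E'
from rig import *
import cv2,numpy as np
print(read_clock(),read_ee_rot(),read_force())
for n in ("scene","side","wrist"):
    im=snapshot(n); cv2.imwrite(f"pics/{n}0.png",im[:,:,::-1])
    c=get_calibration(n); print(n,np.round(c["mtx"],1).tolist(),np.round(c["R"],4).tolist(),np.round(c["t"],4).tolist())
E
```

```text
pics
0.0 [ 0.58735372  0.39374044 -0.39482932 -0.58659516] [-0.31739829  0.59093712  0.03214616]
scene [[516.3, 0.0, 318.3], [0.0, 516.3, 250.1], [0.0, 0.0, 1.0]] [[0.4278, 0.9036, 0.0217], [0.529, -0.2308, -0.8167], [-0.733, 0.3608, -0.5767]] [-0.2381, -0.164, 1.5155]
side [[468.1, 0.0, 318.6], [0.0, 468.1, 242.7], [0.0, 0.0, 1.0]] [[-0.9888, -0.1486, 0.0116], [-0.0979, 0.5891, -0.8021], [0.1123, -0.7943, -0.5971]] [0.4834, 0.1139, 0.9143]
wrist [[371.6, 0.0, 318.2], [0.0, 371.6, 238.6], [0.0, 0.0, 1.0]] [[0.3775, 0.926, -0.0019], [0.8794, -0.3579, 0.314], [0.2901, -0.1202, -0.9494]] [-0.6496, -0.0408, 0.3816]
```

View pics/scene0.png

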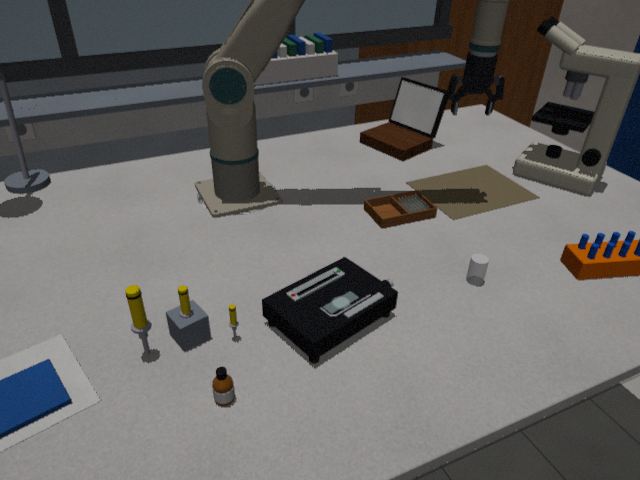

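View pics/side0.png

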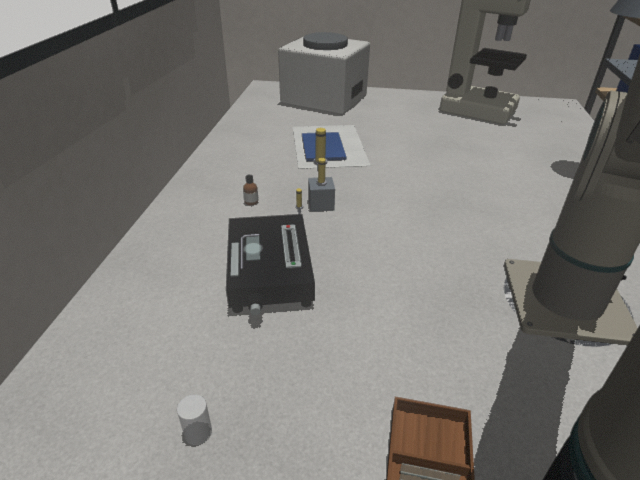

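Scene: stage around (330,305), red dot near (293,294), green near (338,271). The middle key is in the stand at (184,300). Side: dots about (290,227) and (293,263), key (322,172). The other yellow keys, tall and short, are decoys.

```bash
cat > h.py <<'E'
import cv2,numpy as np
from rig import *
def ray(c,u,v,fish=False):
    K=c["mtx"];R=np.array(c["R"]);t=np.array(c["t"])
    d=np.array([(u-K[0][2])/K[0][0],(v-K[1][2])/K[1][1],1.])
    if fish:
        r=np.hypot(d[0],d[1]); d=np.array([d[0]/r*np.sin(r),d[1]/r*np.sin(r),np.cos(r)]) if r>1e-9 else np.array([0,0,1.])
    return -R.T@t, R.T@d/np.linalg.norm(d)
def onz(c,u,v,z,fish=False):
    o,d=ray(c,u,v,fish); return o+d*(z-o[2])/d[2]
def tri(rs):
    A=sum(np.eye(3)-np.outer(d,d) for o,d in rs); b=sum((np.eye(3)-np.outer(d,d))@o for o,d in rs)
    return np.linalg.solve(A,b)
def blobs(im,name,amin=3):
    h=cv2.cvtColor(im,cv2.COLOR_RGB2HSV)
    lo,hi={"red":((0,120,70),(8,255,255)),"green":((40,70,50),(90,255,255)),"yellow":((20,140,60),(33,255,255))}[name]
    m=cv2.inRange(h,np.array(lo),np.array(hi))
    if name=="red": m|=cv2.inRange(h,np.array((172,120,70)),np.array((180,255,255)))
    n,_,s,c=cv2.connectedComponentsWithStats(m)
    return [(np.round(c[i],1).tolist(),s[i].tolist()) for i in range(1,n) if s[i][4]>=amin]
E
python3 - <<'E'
from h import *
for n in ("scene","side"):
    im=cv2.imread(f"pics/{n}0.png")[:,:,::-1].copy()
    x0,x1,y0,y1=(100,420,250,380) if n=="scene" else (220,360,110,330)
    c=get_calibration(n)
    for k in ("red","green","yellow"):
        for (u,v),s in blobs(im[y0:y1,x0:x1].copy(),k): 
            print(n,k,u+x0,v+y0,s[2:],np.round(onz(c,u+x0,v+y0,.07 if k!="yellow" else .097),4))
E
```

```text
scene red 292.7 294.6 [4, 2, 7] [ 0.5611 -0.061   0.07  ]
scene green 337.9 270.4 [4, 3, 8] [0.5264 0.0593 0.07  ]
scene yellow 132.1 290.7 [15, 12, 136] [ 0.4543 -0.3527  0.097 ]
scene yellow 182.1 289.1 [9, 7, 56] [ 0.4882 -0.2638  0.097 ]
scene yellow 184.5 303.6 [11, 20, 163] [ 0.5324 -0.2696  0.097 ]
scene yellow 137.4 312.8 [19, 32, 374] [ 0.5229 -0.3541  0.097 ]
scene yellow 231.6 306.8 [6, 6, 28] [ 0.5768 -0.1917  0.097 ]
scene yellow 232.6 317.3 [7, 14, 77] [ 0.6052 -0.1988  0.097 ]
side red 287.8 225.6 [3, 2, 5] [ 0.5653 -0.0652  0.07  ]
side green 292.8 263.0 [4, 3, 10] [0.5309 0.0557 0.07  ]
side yellow 318.6 129.4 [4, 2, 5] [ 0.567  -0.5119  0.097 ]
side yellow 322.5 129.5 [2, 2, 4] [ 0.556  -0.5132  0.097 ]
```

View pics/wrist0.png

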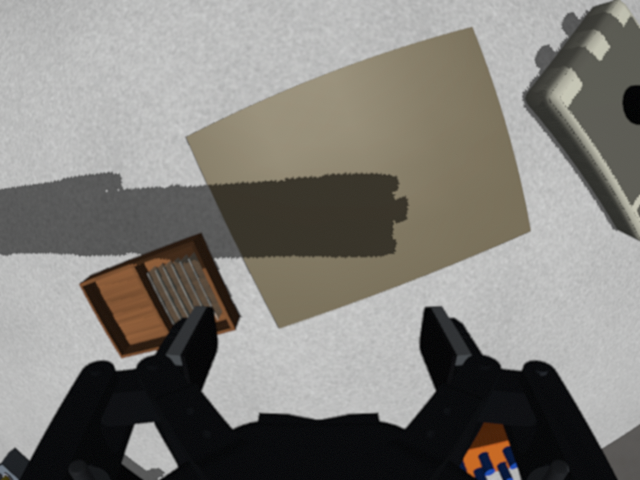

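Wrist view: only the mat, slide box and microscope are visible, and the fingers are at the bottom. Next I fly over between key and stage for a close look, with the jaw direction already along the slot.

```bash
cat >> h.py <<'E'
from scipy.spatial.transform import Rotation as Ro
def quat(th):
    c,s=np.cos(th),np.sin(th)
    return Ro.from_matrix(np.array([[c,0,-s],[s,0,c],[0,-1,0]])).as_quat()
E
python3 - <<'E'
from h import *
print(Ro.from_quat(read_ee_rot()).as_matrix().round(3).tolist())
cs,cd=get_calibration("scene"),get_calibration("side")
print("key",tri([ray(cs,183.7,300),ray(cd,321.5,172)]))
th=np.radians(106)
for p in ([.50,-.15,.30],[.521,-.268,.091],[.545,-.003,.13]):
    for t in (th,th-np.pi):
        j=ik(p,quat(t)); print(p,round(t,2),None if j is None else np.round(j,2))
move_pose([.48,-.15,.30],quat(th))
c=get_calibration("wrist"); im=snapshot("wrist"); cv2.imwrite("pics/w1.png",im[:,:,::-1])
print(read_clock())
for k in ("red","green","yellow"):
    for (u,v),s in blobs(im,k): print(k,u,v,s,np.round(onz(c,u,v,.07 if k!="yellow" else .127,True),4))
E
```

```text
[[0.378, -0.001, -0.926], [0.926, -0.001, 0.378], [-0.001, -1.0, 0.0]]
key [ 0.52209142 -0.26776066  0.09553549]
[0.5, -0.15, 0.3] 1.85 [ 0.07  0.4   0.24  1.82 -0.11  0.94  2.2 ]
[0.5, -0.15, 0.3] -1.29 [-0.41  0.57  1.02  1.83 -0.56  1.06 -0.46]
[0.521, -0.268, 0.091] 1.85 [ 0.6   0.77 -0.27  1.82  0.34  0.6   1.96]
[0.521, -0.268, 0.091] -1.29 [ 0.14  0.81  0.47  1.84 -0.59  0.63 -0.33]
[0.545, -0.003, 0.13] 1.85 [ 0.05  0.65 -0.14  1.92  0.16  0.58  1.65]
[0.545, -0.003, 0.13] -1.29 [-0.42  0.73  0.59  1.93 -0.65  0.67 -0.71]
2.9833
red 376.1 299.6 [373, 297, 7, 6, 36] [ 0.5627 -0.0599  0.07  ]
green 482.1 296.5 [479, 294, 7, 6, 33] [0.5287 0.0598 0.07  ]
yellow 99.9 209.2 [79, 200, 41, 20, 333] [ 0.5241 -0.3447  0.127 ]
yellow 189.5 212.3 [179, 206, 22, 15, 153] [ 0.5034 -0.2554  0.127 ]
yellow 71.2 231.0 [61, 217, 21, 28, 469] [ 0.5551 -0.3775  0.127 ]
yellow 175.3 227.9 [167, 218, 18, 20, 271] [ 0.5208 -0.2659  0.127 ]
yellow 262.5 262.2 [257, 257, 11, 12, 86] [ 0.5295 -0.1839  0.127 ]
yellow 258.2 274.5 [253, 269, 12, 12, 112] [ 0.5419 -0.1849  0.127 ]
```

View pics/w1.png

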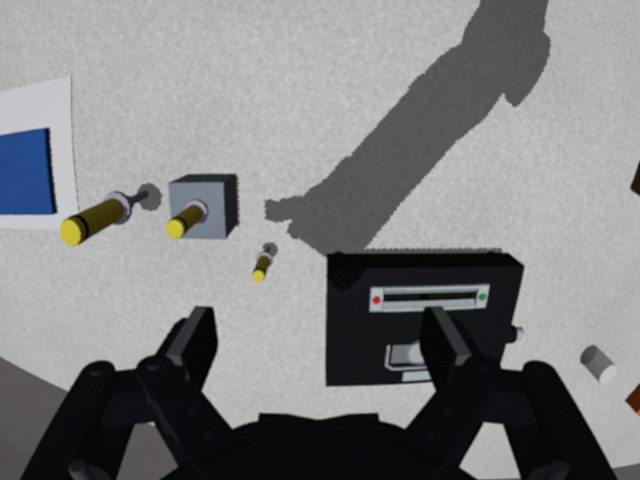

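Wrist view: red dot (376,300), green dot (482,297). The key's cap is at (175,228) in the stand at (204,207), with decoys on either side at (71,231) and (258,274). Slot centre is about (0.5457, 0.000), axis at 105.9°. Now grasping the key.

```bash
python3 - <<'E'
from h import *
th=np.radians(105.9); q=quat(th); k=[.5215,-.267]
grip(.05); print(read_clock())
move_pose(k+[.19],q)
c=get_calibration("wrist"); im=snapshot("wrist"); cv2.imwrite("pics/w2.png",im[:,:,::-1])
print(read_clock(), read_eef_pos(), [np.round(read_force(),2).tolist() for _ in range(4)],read_clock())
for (u,v),s in blobs(im,"yellow",20): print(u,v,s,np.round(onz(c,u,v,.127,True),4))
E
```

```text
3.425
4.175 [ 0.52223784 -0.26540691  0.19109748] [[0.04, 0.28, 0.37], [0.04, 0.28, 0.37], [0.04, 0.28, 0.37], [0.04, 0.28, 0.37]] 4.175
170.7 238.8 [138, 218, 63, 46, 1225] [ 0.5247 -0.3488  0.127 ]
315.1 242.1 [302, 229, 27, 27, 531] [ 0.5045 -0.2715  0.127 ]
135.2 281.3 [113, 256, 44, 51, 1722] [ 0.5581 -0.3682  0.127 ]
314.5 271.0 [299, 256, 32, 31, 754] [ 0.5205 -0.2673  0.127 ]
399.9 301.0 [396, 296, 9, 11, 56] [ 0.5254 -0.2154  0.127 ]
```

View pics/w2.png

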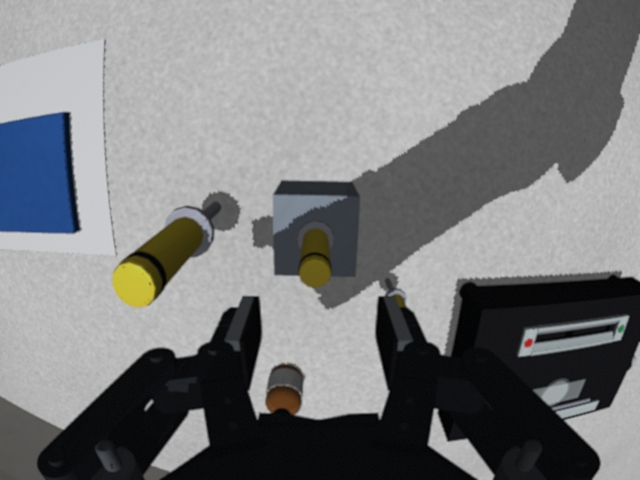

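Wrist view: the cap is centred at (315,274) between the jaws, and the fingers clear both decoys. Descend, grip and lift.

```bash
python3 - <<'E'
from h import *
th=np.radians(105.9); q=quat(th); k=[.5222,-.2665]
move_straight(k+[.095],q,speed=.12); 
p=read_eef_pos(); print(p,read_force())
grip(0.0); print(read_grip_width(),read_force(),read_clock())
move_straight(k+[.185],q,speed=.12); pause(.1)
print(read_eef_pos(),read_force(),read_grip_width())
s=np.array([.5457,-.0005]); y=np.array([np.cos(th),np.sin(th)])
a=s+.024*y
move_pose([*a,.20],q); pause(.4)
print(read_clock(),read_eef_pos(),read_force(),a)
c=get_calibration("wrist"); im=snapshot("wrist"); cv2.imwrite("pics/w3.png",im[:,:,::-1])
for n in ("red","green"):
    for (u,v),b in blobs(im,n): print(n,u,v,np.round(onz(c,u,v,.07,True),4))
E
```

```text
[ 0.52272746 -0.26671065  0.09575671] [ 0.07700644 -0.58817418  0.31659846]
0.016704333106536563 [-0.38611681 -0.06383483  6.19644616] 5.5167
[ 0.52161733 -0.26613046  0.1839955 ] [-0.1944402   0.123835   -0.64190946] 0.016825411154404397
8.0333 [0.53920254 0.02196658 0.19998023] [ 0.03742968  0.51861887 -0.71927022] [0.53912498 0.02258179]
red 200.6 236.3 [ 0.5628 -0.0603  0.07  ]
green 371.5 236.0 [0.5285 0.0595 0.07  ]
```

View pics/w3.png

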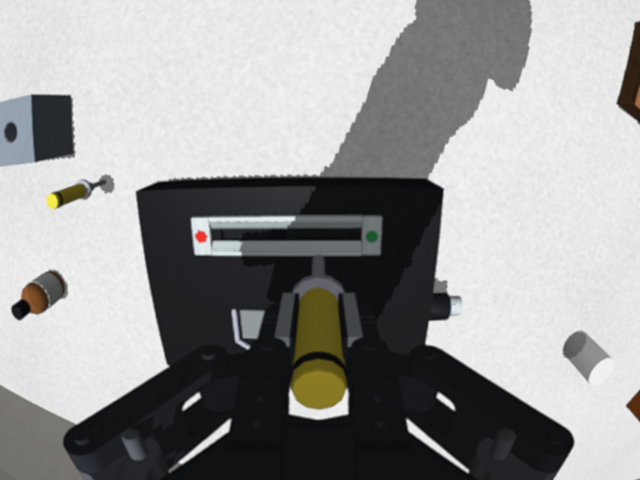

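Wrist view: key upright in the jaws, pin tip at about (318,257), the slot strip from (200,236) to (372,236). Slot position agrees with the first measurement. Checking the tip offset numerically, then lowering.

```bash
python3 - <<'E'
from h import *
th=np.radians(105.9); q=quat(th); c=get_calibration("wrist")
e=read_eef_pos(); xs=np.array([np.sin(th),-np.cos(th)]); y=np.array([np.cos(th),np.sin(th)])
s=np.array([.5457,-.0004])
im=snapshot("wrist")[:,:,::-1]; cv2.imwrite("pics/w4.png",cv2.resize(im[200:320,250:390],None,fx=5,fy=5,interpolation=cv2.INTER_NEAREST))
for v in (254,256,258,260):
    p=onz(c,318.5,v,.117,True)[:2]; print(v,"tip in slot frame x,y mm",(p-s)@xs*1e3,(p-s)@y*1e3,"rel tcp",(p-e[:2])@xs*1e3,(p-e[:2])@y*1e3)
E
```

```text
254 tip in slot frame x,y mm -4.083707648115597 24.61988081623642 rel tcp -4.000478738444649 1.1274004580064387
256 tip in slot frame x,y mm -2.8255143233370617 24.620217676070435 rel tcp -2.742285413666111 1.1277373178404528
258 tip in slot frame x,y mm -1.5621224051303573 24.620559018961607 rel tcp -1.4788934954594073 1.128078660731625
260 tip in slot frame x,y mm -0.2934259737209467 24.620904892616345 rel tcp -0.2101970640499974 1.1284245343863595
```

View pics/w4.png

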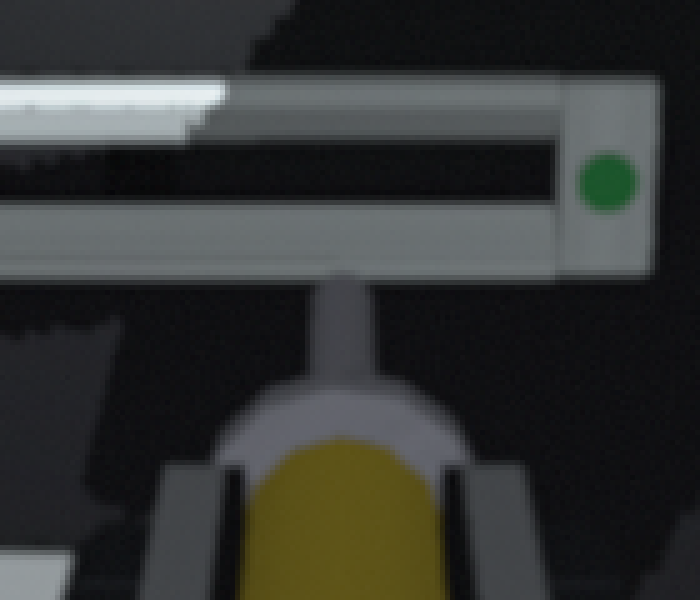

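Tip is 1 mm or less off the slot's centre line, at y≈+24.6 mm. Lowering until the spring compresses.

```bash
cat >> h.py <<'E'
th=np.radians(105.9); q=quat(th); S=np.array([.5457,-.0004])
X=np.array([np.sin(th),-np.cos(th)]); Y=np.array([np.cos(th),np.sin(th)])
def to(x,y,z,v=.1): move_straight([*(S+x*X+y*Y),z],q,speed=v)
def st():
    e=np.array(read_eef_pos()); f=np.array(read_force()); d=e[:2]-S
    return np.round([d@X*1e3,d@Y*1e3,e[2]*1e3,f[:2]@X,f[:2]@Y,f[2],read_clock()],2)
E
python3 - <<'E'
from h import *
to(.0004,.0235,.158,.1); pause(.2); print(st())
for z in (.152,.149,.146,.143,.141,.139):
    to(.0004,.0235,z,.03); pause(.1); print(z,st())
E
```

```text
[  0.87  23.38 158.68   0.48  -1.43  -1.99   8.9 ]
0.152 [  0.39  23.5  151.95   0.54   0.81  -0.86   9.35]
0.149 [ 3.9000e-01  2.3520e+01  1.4896e+02 -2.0000e-02 -0.0000e+00 -5.6000e-01
  9.7000e+00]
0.146 [  0.31  23.49 145.93  -0.35  -0.38  -1.6   10.05]
0.143 [  0.49  23.52 143.09  -0.45   1.19   1.51  10.4 ]
0.141 [  0.48  23.49 141.04  -0.66   0.35   1.65  10.75]
0.139 [  0.47  23.51 139.02   0.37   1.09   2.71  11.1 ]
```

Contact at the expected height, and the spring is compressed about 6 mm. Now I search towards the red end, where the slider is against its stop and can't be dragged.

```bash
python3 - <<'E'
from h import *
y=.0235
def avg(n=3):
    r=[]
    for _ in range(n): pause(.04); r.append(st())
    return np.mean(r,0).round(2)
while y>-.040:
    y-=.0025; to(.0004,y,.139,.04); r=avg(); print(round(y*1e3,1),r.tolist())
    if r[4]>3.5 or abs(r[3])>8: break
    if r[5]<0.2:
        r=avg(5); print("check",r.tolist())
        if r[5]<0.3: break
E
```

```text
21.0 [0.39, 20.78, 139.03, 0.03, 0.55, 1.65, 11.43]
18.5 [0.37, 18.18, 139.0, -0.56, -0.18, 1.97, 11.81]
16.0 [0.39, 15.68, 139.01, -0.09, -0.16, 1.29, 12.18]
13.5 [0.42, 13.27, 139.0, 0.24, -0.1, 1.5, 12.56]
11.0 [0.41, 10.73, 139.02, -0.02, 0.19, 1.7, 12.93]
8.5 [0.4, 8.22, 139.02, 0.26, -0.08, 1.44, 13.31]
6.0 [0.4, 5.71, 139.02, 0.48, -0.4, 1.28, 13.68]
3.5 [0.41, 3.21, 139.02, -0.6, -0.06, 2.39, 14.06]
1.0 [0.41, 0.79, 139.01, -0.31, 0.37, 2.09, 14.43]
-1.5 [0.47, -2.79, 139.09, 0.29, -2.88, 1.15, 14.81]
-4.0 [0.24, -3.96, 138.84, -0.19, -1.75, 0.24, 15.18]
-6.5 [0.35, -6.11, 138.91, -0.5, -0.06, -0.71, 15.56]
check [0.4, -6.25, 138.95, -0.08, 0.36, 0.2, 15.72]
```

```bash
cat >> h.py <<'E'
def avg(n=6):
    r=[]
    for _ in range(n): pause(.04); r.append(st())
    return np.mean(r,0).round(2)
E
python3 - <<'E'
from h import *
y=-.0063
print(avg())
for z in (.137,.135,.134): to(.0004,y,z,.03); print(z,avg())
E
```

```text
[ 4.100e-01 -6.440e+00  1.390e+02  1.800e-01  8.000e-02 -4.800e-01
  1.596e+01]
0.137 [ 3.7000e-01 -6.2900e+00  1.3696e+02  3.5000e-01 -6.0000e-02 -3.1000e-01
  1.6460e+01]
0.135 [ 3.8000e-01 -6.3100e+00  1.3497e+02 -3.0000e-02 -4.0000e-02 -5.8000e-01
  1.6960e+01]
0.134 [  0.39  -6.32 133.99  -0.17  -0.    -0.55  17.46]
```

The tip is in: no load at 11 mm below first contact. Go deep, then drag towards green.

```bash
python3 - <<'E'
from h import *
y=-.0063
to(.0004,y,.129,.05); print(avg(3))
for z in (.126,.124,.122): to(.0004,y,z,.03); r=avg(3); print(z,r)
while y<.032:
    y+=.003; to(.0004,y,.123,.04); r=avg(2); print(round(y*1e3,1),r.tolist())
    if r[4]<-13 : break
E
```

```text
[ 2.9000e-01 -6.2700e+00  1.2881e+02  2.9000e-01 -6.0000e-02  2.1000e-01
  1.7890e+01]
0.126 [  0.33  -6.29 125.93  -0.14  -0.26  -0.18  18.27]
0.124 [ 4.9000e-01 -6.3400e+00  1.2409e+02  8.0000e-02 -1.6000e-01  1.2400e+00
  1.8640e+01]
0.122 [ 4.7000e-01 -6.3300e+00  1.2201e+02 -3.0000e-02  7.0000e-02  1.8000e+00
  1.9020e+01]
-3.3 [0.45, -3.84, 123.12, 0.1, -2.08, 1.44, 19.37]
-0.3 [0.46, -1.7, 123.15, -0.68, -5.36, 0.55, 19.7]
2.7 [0.47, 1.2, 123.16, -0.73, -5.3, 1.54, 20.04]
5.7 [0.45, 4.17, 123.15, -0.98, -5.26, 0.92, 20.37]
8.7 [0.5, 7.16, 123.16, -0.34, -5.84, 1.19, 20.7]
11.7 [0.45, 10.16, 123.15, -0.36, -5.35, 1.47, 21.04]
14.7 [0.44, 13.18, 123.15, -0.68, -6.2, 0.72, 21.37]
17.7 [0.46, 16.14, 123.15, 0.11, -5.2, 0.54, 21.7]
20.7 [0.44, 19.17, 123.12, -0.53, -5.73, 1.2, 22.04]
23.7 [0.45, 21.74, 123.18, -0.69, -6.4, 1.12, 22.37]
26.7 [0.52, 22.63, 123.38, -0.94, -10.88, 1.39, 22.7]
29.7 [0.57, 23.55, 123.56, -1.3, -13.49, 1.54, 23.04]
```

Dragged about 25 mm at 5–6 N, then the force rose sharply to 13 N at the stop. Unload, release, retreat and look.

```bash
python3 - <<'E'
from h import *
to(.0004,.0212,.1245,.03); print(avg(4))
grip(.05); print(read_grip_width(),st())
move_straight([*(S+.0004*X+.0212*Y),.22],q,speed=.15)
to(-.02,-.02,.26,.15); pause(.5); print(st())
c=get_calibration("wrist"); im=snapshot("wrist"); 
im2=snapshot("scene");im3=snapshot("side")
o=np.hstack([cv2.resize(a,(w,450),interpolation=cv2.INTER_CUBIC) for a,w in ((im[100:400,130:430],450),(im2[220:350,250:350],346))])
cv2.imwrite("pics/w5.png",o[:,:,::-1]); cv2.imwrite("pics/s5.png",im3[:,:,::-1])
for n in ("red","green","yellow"):
    for (u,v),b in blobs(im,n,8): print(n,u,v,b)
E
```

```text
[  0.43  21.05 124.48  -0.32  -4.22   1.18  23.6 ]
0.0500038219711363 [ 3.5000e-01  2.1940e+01  1.2437e+02  7.5000e-01 -1.9000e-01 -4.0000e-02
  2.4080e+01]
[-1.9970e+01 -1.9810e+01  2.5984e+02 -3.6000e-01 -1.0000e-01  3.8000e-01
  2.5920e+01]
red 269.5 236.9 [266, 233, 8, 9, 58]
green 408.5 236.9 [404, 233, 10, 9, 70]
yellow 7.4 145.2 [0, 135, 17, 23, 328]
yellow 147.5 197.2 [138, 191, 18, 15, 152]
yellow 133.2 204.7 [127, 198, 13, 14, 132]
yellow 352.1 242.9 [338, 233, 24, 25, 318]
yellow 340.9 262.4 [327, 249, 28, 28, 582]
```

View pics/w5.png

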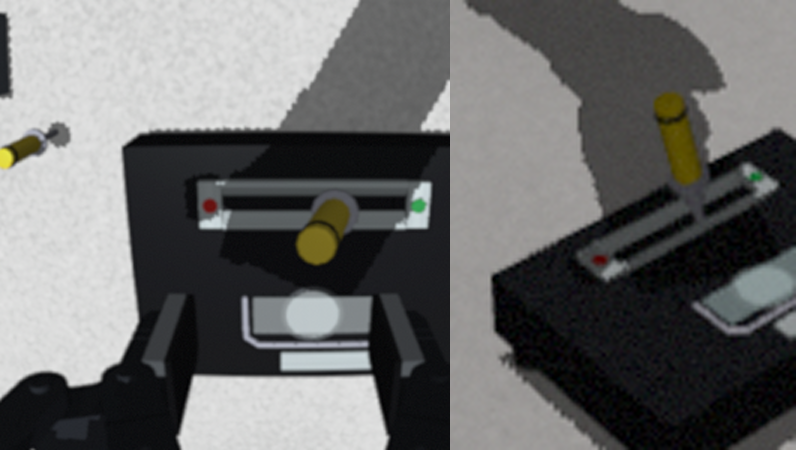

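Wrist and scene crops: the key stands in the slot near the green half, leaning slightly towards red. Checking tilt and depth by triangulating the handle's ends.

```bash
python3 - <<'E'
from h import *
cw,cs=get_calibration("wrist"),get_calibration("scene")
T=tri([ray(cw,340.7,263,True),ray(cs,313.6,249.5)]); B=tri([ray(cw,353.3,238.5,True),ray(cs,318.8,273)])
for n,p in (("top",T),("bot",B)): print(n,p.round(4),"slot frame mm",((p[:2]-S)@X*1e3).round(1),((p[:2]-S)@Y*1e3).round(1))
a=(T-B); L=np.linalg.norm(a); print(L,"tilt",np.degrees(np.arccos(a[2]/L)))
tip=T-a/L*.117; print("tip",tip, (tip[:2]-S)@X*1e3,(tip[:2]-S)@Y*1e3, read_clock())
E
```

```text
top [ 0.5392 -0.0061  0.1517] slot frame mm -7.8 -3.7
bot [0.5388 0.0079 0.0879] slot frame mm -4.4 9.9
0.06526184693260448 tilt 12.418735531077047
tip [0.53840229 0.01901091 0.03739162] -1.7007121553832871 20.66755329882583 26.075
```

View pics/s5.png

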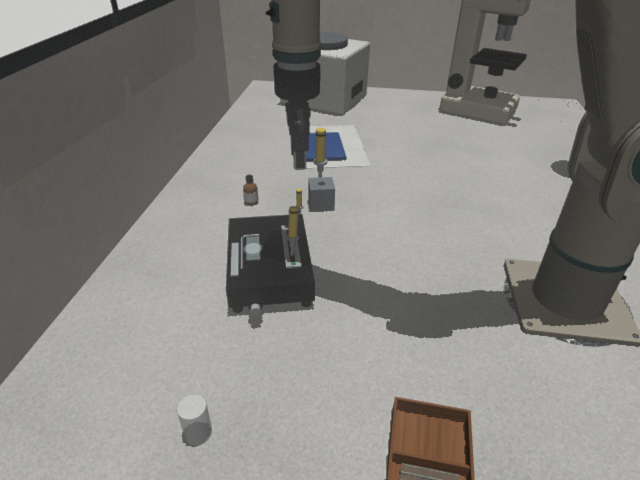

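```bash
python3 -c "
from rig import *
job_done(); print(read_clock())"
```

```text
the job is handed in; nothing more can be done
the job is handed in; nothing more can be done
```

I took the middle-sized key from its stand and used it to pull the lock slider all the way to the green-dot end. The key was left standing with its tip deep in the slider's hole. I handed the job in at about 26 s of the allowed 51 s.

- **Finding the hole:** I put the tip in the slot at about y = +24 mm and slid it towards the red end with the spring pressed in about 6 mm. It dropped in at about y = -4 to -6 mm. The spring load vanished and stayed away as I lowered the key, until the tip met the hole's floor 20 mm down.
- **Dragging:** The slider moved at about 5–6 N, then the force rose to 13.5 N at the stop. Travel worked out from the arm's motion was about 24.6 mm against a nominal 25 mm, within the error of the estimate. The slider's position can't be seen directly.
- **Last checks:** After release, triangulation from two views put the tip at about z = 37 mm, against a hole floor at 40 mm. That means it is fully deep, within the camera error.
- **Lean:** The key is not quite upright. It leans about 12° towards the red end, resting in the hole's clearance, a little more than the roughly 10° I expected. I left it, since a round-ended pin in a loose hole would lean anyway.
- **Bystanders:** The side view shows the bottle, canister, slide box and both look-alike keys where they started.

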